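# Swap the packs in the bench charger

### The arm

A 6-joint arm with a two-finger parallel gripper is mounted at the origin on the work surface. World frame = base frame: x ahead of the robot, y to its left, z up, the work surface at z = 0. Lengths are in m, angles in degrees, forces in N, time in s.
With the tool pointing down it reaches from about 0.375 to 0.9 m from the base axis. Payload 3.1 kg.
Tool frame: the origin (TCP) lies at the very end of the fingers, on their centre line; the grasp point (between the pads) lies behind it (bot.grip_depth is the z of the grasp point in the tool frame, in m); z points along the fingers, y is the direction in which the jaws open and shut (so a half turn about z gives the same grasp; the last joint's range is limited). The gripper opens to 87 mm and grips with 3 to 60 N. Pads are 19 mm wide; open, the fingers measure 117 mm over their backs; the gripper's body (75 mm by 190 mm) begins 51 mm behind the grasp point.
Start: joints at [62.481, 30.224, 82.088, -0, 67.689, -10.227], TCP at [0.186, 0.597, 0.223] pointing down, gripper open.
Joint ranges: [-176.69, 176.69], [-43.24, 126.21], [12.49, 139.97], [-82, 262], [0, 151.66], [-163.58, 163.58]. Speed limits (degrees/s): [159.86, 159.86, 180, 180, 180, 180].

### API

Orientations are given as a 3x3 rotation matrix whose columns are the frame's x, y, z axes.
In Python, from rig import bot, vision gives the robot as it stands. The module is installed in compiled form; this text tells all that it offers.
- The arm moves only by the shell command python3 -m jog 'ROWS'. ROWS is JSON, a list of rows, each a list of 3 entries, a list of its own where there are three numbers: the shift along the tool's x, y, z in mm, then the turn, a rotation vector about the tool's x, y, z in degrees, then the closure, from 0 (fully open) to 1 (shut). In form: [[[dx, dy, dz], [wx, wy, wz], fingers], ...]. A call has 1 to 12 rows; each row is the pose to reach, as a shift and turn from the pose commanded when the call began, along the tool's axes at that moment; what a row does not reach only later rows make up. A row lasts 1/12 s, in which the tool goes at most 41.7 mm and 7.16 degrees, less where a joint would pass 70% of its speed; a pose out of reach is approached as far as the arm can. A call with a gripper value outside its range is refused whole. The fingers move at their own pace and stop on an object; the grip force is fixed at half the most. Time passes only in rows, so rows that repeat a pose let the fingers close. It gives the time, the measured TCP pose, the force and the opening at its end, in the units of the state.
- bot.read_state(): the state, without advancing time (a new reading comes with each control period).
- vision.capture(name): name is "scene" or "top" or "wrist"; returns the picture (400x640x3 uint8, red, green, blue); there is no depth.
- vision.camera_info(name): a dict with "intrinsics" (3x3 intrinsics, pixels), "camera_from_world" (4x4, takes a point from world to camera coordinates); the wrist camera has in their place "mount" (4x4, takes a point from camera to tool coordinates, whose origin is the TCP and whose axes are the flange's). Camera axes: x right, y up, looking along -z (the intrinsics and any distortion apply to the point x, -y, -z); pixel columns grow to the right and rows downward; lengths in m; the calibration is good to about 2 mm. A picture is of the moment at which its call begins: read the wrist's pose just before it. camera_info takes no time and is no camera call.
- bot.hand_in(): hands the job in, once; it reports no verdict.
The state is a dict: "time_s": time; "joint_positions": joint angles; "qvel": joint speeds; "tau": joint torques, N m; "position": TCP position; "tcp_rot": TCP orientation; "force": force on the tool from outside, world axes, zero at the start; "moment": the same for the moment, N m; "opening": opening from 0.0 (shut) to 1.0 (fully open).
Only numpy, scipy, OpenCV 4.12 (cv2) and the standard library are available. Lean on these libraries where they do the work, as an engineer would, in place of code of your own. Each camera call takes 0.05 s, during which the arm holds its last target. There are 200 camera calls.

### The job

The tall battery pack in the charger is charged: press the charger's release tab so that the pack pops free, slide it out and set it down gently, upright, in the empty bay of the tray. Then slide the low pack, arrow end first, into the charger's dovetail until it is fully home and the catch has clicked up behind it. Do not drop the packs, and leave everything else where it is.

Things in the scene. Friction and masses are not known exactly. Their poses are not given: they have to be found in the camera images.
- charger: Grey bench charger, fixed, 180 mm long (x) x 112 wide; a black release tab stands 35 further out at its front (-x). Origin: on the table under its middle, on the slide's centre line. Packs slide in towards its +x. Slide floor flat, 28 above the table, x = -95 to 62. Rails and housing reach 43 above the table. Rear block x = 62 to 85, 60 tall, is the end stop.
- charger_mouth (a point): On the slide floor (28 up), centre, where the dovetail rails begin: x = -70 of the charger. Rails 69.6 mm apart at the floor, 57.6 at 12 above it (1.8 play each side of a foot). Before them (x = -95 to -70) the floor is open from above between guides 12 tall that flare from 70 to 86 apart: hold a pack level, nose over this, foot 0 to 2 above the floor, push along +x.
- charger_seat (a point): On the slide floor (28 up), 8 mm to +x of the charger's origin, 78 in from the mouth; axes as the charger. A pack's origin lies here when home and latched. Push up to 4 further (end stop) to click, with up to 20 N; let go, it springs back on the catch. A sprung ejector at the rear pushes a home pack out with 5.5 N, falling to 3.6 N after 14, where it stops.
- catch_pad (a point): Middle of the top of the ribbed black thumb pad (34 x 44 mm, 8 thick) at the front of the release tab; 113 mm to -x of the charger's origin, level with the slide floor (28 up), clear all round and below. Press straight down 8 with any part of the hand. A home pack's rear end is 71 behind its centre, an ejected one's 57.
- catch (a joint): Release tab and its tooth, one piece, moves straight down: 0 up, 0.009 m bottomed. Sprung: 3 N up, 7 N down, plus up to 4 N with a pack on the tooth. Tooth 7 mm tall, steep face 50 to -x of the seat, slope towards the mouth. Pressed 7 or more, the ejector pops the pack out 14, over the tooth, so it cannot latch again. An entering foot pushes it down itself.
- tall_pack: Charged battery pack, black, grey foot and top panel, 100 mm long (x), 70 tall, 0.4 to 0.63 kg; starts home in the charger. Origin: centre of its underside; +x to its nose, which enters first (white arrow on top; top 8 cut away for 14 at the nose). Dovetail foot 12 tall, 66 wide below, 54 above. Neck 52 wide to 17 up, then straight body 58 wide (y) to the top: grip there across y.
- low_pack: Flat battery pack, same as the tall one but 50 mm tall, 0.28 to 0.44 kg; starts on its foot on the table in the middle of the bench, near or far, turned up to 150 degrees. Origin and axes as the tall pack. For the charger grip it 36 to 42 above its underside, so that fingertips reaching 19 below the grip clear the rails (15 above a home pack's underside).
- low_pack_nose (a point): Bottom middle of the low pack's nose end, 50 mm to +x of the low pack's origin.
- tray: Grey open tray, fixed, 160 (x) x 224 mm (y); walls and divider 4 thick, 30 tall; floor 4 above the table. A divider along x makes two bays of 152 x 106. Origin: under its middle.
- tray_bay (a point): Middle of the floor of the tray's empty bay (4 mm above the table, 56 to +y of the tray's origin); axes as the tray.
- spare_pack: A third pack, like the tall one, already in the tray's other bay. Leave it.
- glasses_case: Bystander: black spectacle case 160 mm (x) x 58 x 44 tall, rounded, no foot, at the back. Origin: centre of its underside.
- multimeter: Bystander: hand multimeter with orange rim, 150 mm (x) x 76 x 40 tall. Origin: centre of its underside.
- module_box0: Bystander: small white carton 78 mm (x) x 52 x 36 tall, beside the low pack (its centre 102 to 112 mm to the low pack's +y). Origin: centre of its underside.
- module_box1: Bystander: a second such carton, beside the charger (105 to 120 mm to its +y). Origin: centre of its underside.
- circuit_board: Bystander: circuit board 100 mm (x) x 70, 17 tall with its parts. Origin: centre, on the table.
- pliers: Bystander: pliers lying flat, 165 mm long (x), 52 wide, 14 tall. Origin: between handles and jaws, on the table.
- water_bottle: Bystander: clear water bottle with a white lid, 68 mm across, 210 tall, in the middle of the bench, in the way between charger and tray. Origin: centre of its underside.

How it is judged (in metres and radians):
On the way, in this order (a step that is already met when the one before it is completed fails the run):
1. the release tab is pressed down (value of joint catch above 0.0055 m), for 0.02 s.
2. the tall pack is out of the charger (more than 120 mm from its seat) (distance between tall_pack and charger_seat above 0.12 m), for 0.1 s.
3. the low pack is home in the charger, nose first, and the catch is up behind it (x of low_pack_nose in the frame of charger_seat between 0.046 and 0.055 m and y of low_pack in the frame of charger_seat between -0.004 and 0.004 m and z of low_pack in the frame of charger_seat between -0.005 and 0.005 m and angle between the x axis of low_pack and the x axis of charger_seat, either way round below 0.06 rad and angle between low_pack's own z axis and vertical below 0.06 rad and value of joint catch below 0.002 m), for 0.2 s.
At the end, for the whole second after the job is handed in: Low pack home in the charger, nose first (within -4/+5 mm along, 4 sideways, 5 in height, 0.06 rad), catch up (under 2 mm). Tall pack upright (0.08 rad) on the floor of the empty bay (within 45 mm along x, 30 along y of its middle, 6 in height). Both at rest (all of step 3 and x of tall_pack in the frame of tray_bay between -0.045 and 0.045 m and y of tall_pack in the frame of tray_bay between -0.03 and 0.03 m and z of tall_pack in the frame of tray_bay between -0.006 and 0.006 m and angle between tall_pack's own z axis and vertical below 0.08 rad and linear speed of each of tall_pack, low_pack below 0.02 m/s); the robot touches nothing.
It fails at once if something else on the bench is moved (by more than 30 mm; the spare pack by more than 25 mm) (distance of spare_pack from where it was at the start of the episode above 0.025 m or distance of any of glasses_case, multimeter, module_box0, module_box1, circuit_board, pliers, water_bottle from where it was at the start of the episode above 0.03 m).
It fails at once if a pack is dropped (falls free at more than 0.45 m/s) ((linear speed of tall_pack above 0.45 m/s and contact force between tall_pack and anything else below 0.02 N) or (linear speed of low_pack above 0.45 m/s and contact force between low_pack and anything else below 0.02 N)).
It also fails if it takes over 72 s, if anything falls off the work surface, if the arm or the gripper's body presses on something with over 40 N, if the wrist force passes 120 N, or if a joint passes its speed limit or range.

## Working session

There is one attempt and no reset: what is moved stays moved. The work goes in short steps, Python scripts to look and compute and a shell command to move; the robot and the scene stay as the last step left them, time stands still between calls to the robot, and variables do not carry over. Pictures are saved under pics/ and viewed, about 8 in all and at most 12, crops included, and the job is handed in when it is done.

```bash
mkdir -p pics
python3 - <<'E'
from rig import bot, vision
import cv2,numpy as np
np.set_printoptions(precision=4,suppress=True)
s=bot.read_state();print(s['time_s'],s['position'],s['tcp_rot'],s['opening'],bot.grip_depth)
for n in("scene","top","wrist"):
    im=vision.capture(n);cv2.imwrite(f"pics/{n}0.png",im[:,:,::-1])
    print(n,vision.camera_info(n))
E
```

```text
0.0 [0.1854 0.5961 0.2216] [[-0.9548  0.2972 -0.001 ]
 [ 0.2972  0.9548 -0.0019]
 [ 0.0004 -0.0021 -1.    ]] 0.9964119258730141 -0.0187
scene {'intrinsics': array([[372.5637,   0.    , 320.7696],
       [  0.    , 372.5637, 204.0663],
       [  0.    ,   0.    ,   1.    ]]), 'camera_from_world': array([[ 0.4728,  0.881 , -0.0198, -0.2781],
       [-0.501 ,  0.2872,  0.8164,  0.2192],
       [ 0.7249, -0.3761,  0.5772, -1.4755],
       [ 0.    ,  0.    ,  0.    ,  1.    ]])}
top {'intrinsics': array([[464.9035,   0.    , 318.2937],
       [  0.    , 464.9035, 195.9065],
       [  0.    ,   0.    ,   1.    ]]), 'camera_from_world': array([[ 0.0227, -0.9997,  0.0123,  0.0026],
       [ 0.9828,  0.0245,  0.1832, -0.5484],
       [-0.1834,  0.0079,  0.983 , -1.2006],
       [ 0.    ,  0.    ,  0.    ,  1.    ]])}
wrist {'intrinsics': array([[339.4538,   0.    , 320.4554],
       [  0.    , 339.4538, 199.624 ],
       [  0.    ,   0.    ,   1.    ]]), 'mount': array([[-0.0003,  0.9579,  0.287 ,  0.079 ],
       [ 1.    ,  0.0004, -0.0003,  0.    ],
       [-0.0004,  0.287 , -0.9579, -0.1618],
       [ 0.    ,  0.    ,  0.    ,  1.    ]])}
```

View pics/top0.png

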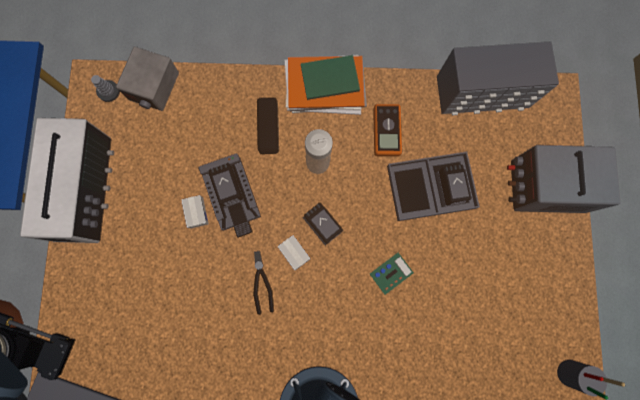

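View pics/scene0.png

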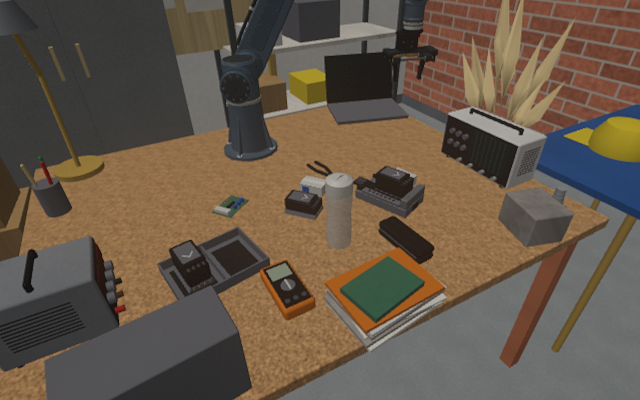

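The top view has +x up and +y left. The charger with the tall pack is near (230,192), the low pack at (323,223), the bottle at (318,150), and the tray at (433,187) with its left bay empty. Next I'll enlarge it to measure.

```bash
cat > h.py <<'E'
from rig import bot, vision
import cv2,numpy as np
np.set_printoptions(precision=4,suppress=True)
def cam(n,s=None):
    c=vision.camera_info(n);K=c['intrinsics']
    if n!='wrist': return K,np.linalg.inv(c['camera_from_world'])
    s=s or bot.read_state();T=np.eye(4);T[:3,:3]=s['tcp_rot'];T[:3,3]=s['position']
    return K,T@c['mount']
def ray(KM,px,z):
    K,M=KM;px=np.atleast_2d(px).astype(float)
    d=np.c_[(px[:,0]-K[0,2])/K[0,0],-(px[:,1]-K[1,2])/K[1,1],-np.ones(len(px))]@M[:3,:3].T
    o=M[:3,3];return o+d*((z-o[2])/d[:,2])[:,None]
def proj(KM,P):
    K,M=KM;W=np.linalg.inv(M);p=np.atleast_2d(P)@W[:3,:3].T+W[:3,3]
    return np.c_[K[0,0]*p[:,0]/-p[:,2]+K[0,2],-K[1,1]*p[:,1]/-p[:,2]+K[1,2]]
def rel(goal,yaw=None,s=None):
    "goal: world TCP xyz, yaw: wanted tool x direction in deg -> shift mm in tool axes, turn"
    s=s or bot.read_state();R=np.array(s['tcp_rot']);d=R.T@(np.array(goal)-s['position'])*1000
    if yaw is None: return d
    a=np.radians(yaw);G=np.array([[np.cos(a),np.sin(a),0],[np.sin(a),-np.cos(a),0],[0,0,-1]])
    return d,cv2.Rodrigues(R.T@G)[0].ravel()*180/np.pi
E
python3 - <<'E'
import cv2
im=cv2.imread('pics/top0.png');c=im[145:250,175:355]
c=cv2.convertScaleAbs(c,alpha=1.6,beta=10)
cv2.imwrite('pics/c0.png',cv2.resize(c,None,fx=4.4,fy=4.4,interpolation=cv2.INTER_CUBIC))
c=cv2.convertScaleAbs(im[140:230,380:490],alpha=1.6,beta=10)
cv2.imwrite('pics/c1.png',cv2.resize(c,None,fx=6,fy=6,interpolation=cv2.INTER_CUBIC))
E
```

```text
(no output)
```

View pics/c0.png

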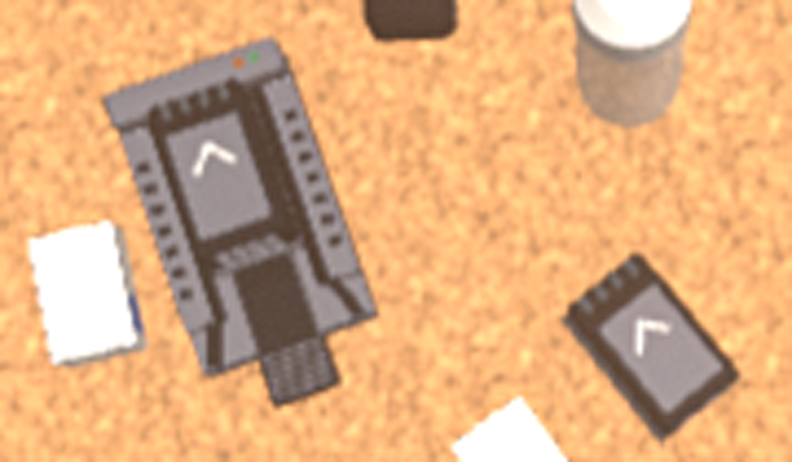

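View pics/c1.png

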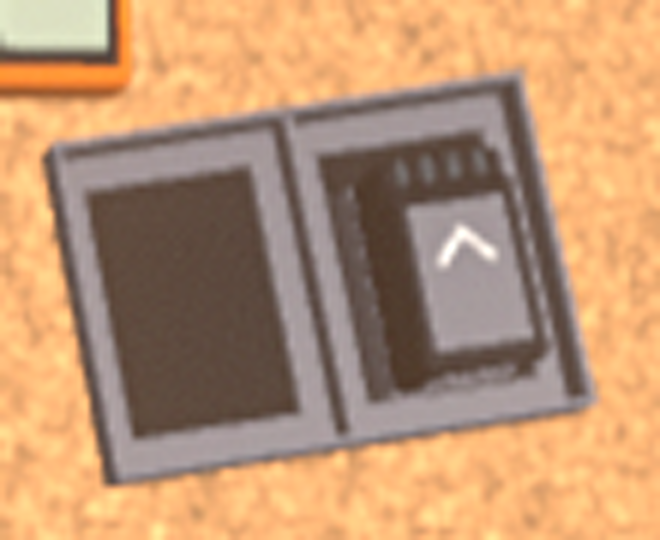

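The charger is yawed about 19°, with its rear at the upper left and its pad at the lower middle (crop 300,372). The low pack is yawed about 40°, nose up-left. The tray's left bay is empty and spans crop x 50–340. Now rough poses.

Run:
```python
from h import *
T=cam('top')
f=lambda pts,s,o,z: ray(T,np.array(pts)/s+np.array(o)-(.5-.5/s),z)
c0=lambda p,z:f(p,4.4,(175,145),z); c1=lambda p,z:f(p,6,(380,140),z)
def yaw(a,b): d=b-a; return np.degrees(np.arctan2(d[1],d[0]))
rb=c0([(104,97),(275,38)],.06); print('rear',rb, yaw(rb[1],rb[0])-90)
fb=c0([(208,376),(377,312)],0.0);print('front',fb,yaw(fb[1],fb[0])-90)
print('axis yaw',yaw(fb.mean(0),rb.mean(0)), np.linalg.norm((fb-rb).mean(0)[:2]))
print('pad',c0([(262,358),(326,336),(340,380),(275,406)],.028).mean(0))
tp=c0([(165,132),(243,108),(272,212),(203,240)],.07);print('tallpanel',tp,tp.mean(0))
lp=c0([(565,318),(640,255),(738,375),(662,438)],np.array([.042,.042,.05,0]));print('low',lp,lp.mean(0),yaw(lp[2:].mean(0),lp[:2].mean(0)))
tr=c1([(48,155),(520,75),(592,400),(110,483)],np.array([.03,.03,.03,0]));print('tray',tr,tr.mean(0))
print(yaw(tr[1],tr[0])-90)
b=f([(628,90)],4.4,(175,145),0.03);print('bottle',b, ray(T,(318,136),.21))
m=c0([(30,240),(112,222),(130,345),(52,362)],.036);print('box1',m,m.mean(0))
```

```text
rear [[0.6185 0.3408 0.06  ]
 [0.6585 0.2384 0.06  ]] 21.373356627513616
front [[0.4552 0.2788 0.    ]
 [0.4982 0.1749 0.    ]] 22.499871650496928
axis yaw 21.197115820848932 0.1735468910603218
pad [0.4573 0.2167 0.028 ]
tallpanel [[0.5952 0.2999 0.07  ]
 [0.6113 0.2537 0.07  ]
 [0.5475 0.2326 0.07  ]
 [0.5294 0.2729 0.07  ]] [0.5708 0.2648 0.07  ]
low [[ 0.4914  0.0553  0.042 ]
 [ 0.5316  0.0104  0.042 ]
 [ 0.4581 -0.0504  0.05  ]
 [ 0.4231 -0.0065  0.    ]] [0.4761 0.0022 0.0335] 40.82867556549125
tray [[ 0.6429 -0.1749  0.03  ]
 [ 0.687  -0.3954  0.03  ]
 [ 0.5341 -0.4229  0.03  ]
 [ 0.4947 -0.2077  0.    ]] [ 0.5897 -0.3002  0.0225]
11.308426078148827
bottle [[0.6388 0.0201 0.03  ]] [[0.6646 0.0209 0.21  ]]
box1 [[0.5327 0.3861 0.036 ]
 [0.5452 0.3366 0.036 ]
 [0.4692 0.3203 0.036 ]
 [0.4576 0.367  0.036 ]] [0.5011 0.3525 0.036 ]
```

Run:
```python
from h import *
print(rel((.49,.23,.25),21.5))
```

```text
(array([-399.6136, -259.2361,  -27.9025]), array([ -0.0615,   0.1061, 141.2065]))
```

```bash
python3 -m jog '[[[-200,-130,-28],[0,0,70],0],[[-200,-130,-28],[0,0,70],0],[[-200,-130,-28],[0,0,70],0],[[-200,-130,-28],[0,0,70],0],[[-300,-195,-28],[0,0,70],0],[[-300,-195,-28],[0,0,70],1],[[-300,-195,-28],[0,0,70],1],[[-399.6,-259.2,-28],[0,0,70],1],[[-399.6,-259.2,-28],[0,0,70],1],[[-399.6,-259.2,-28],[0,0,70],1],[[-399.6,-259.2,-28],[0,0,80],1],[[-399.6,-259.2,-28],[0,0,80],1]]'; python3 -c "
from h import *
print(rel((.49,.23,.25),21.5))"
```

```text
time_s: 1.15
position: [0.4935, 0.2267, 0.2506]
tcp_rot: [[0.135, 0.991, 0.002], [0.991, -0.135, -0.001], [-0.001, 0.003, -1.0]]
force: [0.9, 0.5, -0.5]
opening: 0.554
(array([ 2.7604, -3.9559,  0.6037]), array([ 0.1597, -0.026 , 60.7225]))
```

```bash
python3 -m jog '[[[0,0,0],[0,0,61],1],[[0,0,0],[0,0,61],1],[[0,0,0],[0,0,61],1],[[0,0,0],[0,0,61],1],[[0,0,0],[0,0,61],1],[[0,0,0],[0,0,61],1],[[0,0,0],[0,0,61],1],[[0,0,0],[0,0,61],1],[[0,0,0],[0,0,61],1],[[0,0,0],[0,0,61],1]]'
python3 - <<'E'
from h import *
import json
s=bot.read_state();im=vision.capture('wrist');cv2.imwrite('pics/w1.png',im[:,:,::-1])
np.save('w1.npy',np.r_[np.ravel(s['tcp_rot']),s['position']])
print(s['position'])
E
```

```text
time_s: 1.98
position: [0.49, 0.2304, 0.2503]
tcp_rot: [[0.929, 0.369, -0.001], [0.369, -0.929, -0.0], [-0.001, -0.0, -1.0]]
force: [0.2, 0.1, 0.7]
opening: 0.004
[0.49   0.2304 0.2503]
```

View pics/w1.png

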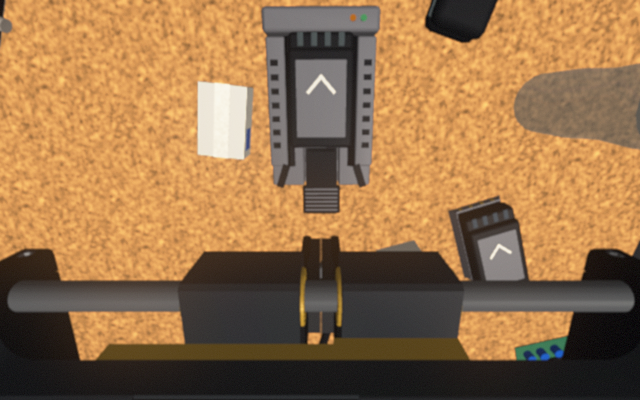

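The wrist view shows the charger straight ahead, with its axis vertical at column ~321. Its pad covers rows 188–213, its rear corners are (263,8) and (379,8), and the low pack is at (490,245).

Run:
```python
from h import *
a=np.load('w1.npy');s={'tcp_rot':a[:9].reshape(3,3),'position':a[9:]}
W=cam('wrist',s)
g=cv2.imread('pics/w1.png');
yaw=lambda a,b:np.degrees(np.arctan2(*(b-a)[[1,0]]))
rb=ray(W,[(263,8),(379,8)],.06);print('rear',rb,rb.mean(0),yaw(rb[1],rb[0])-90,np.linalg.norm(rb[0]-rb[1]))
tp=ray(W,[(295,55),(347,55),(348,139),(294,139)],.098);print('panel',tp.mean(0),yaw(tp[2:].mean(0),tp[:2].mean(0)),yaw(tp[1],tp[0])-90)
pd=ray(W,[(304,213),(339,213)],.028);print('pad front',pd.mean(0),yaw(pd[1],pd[0])-90,np.linalg.norm(pd[0]-pd[1]))
print('axis',yaw(pd.mean(0),rb.mean(0)),np.linalg.norm((pd-rb).mean(0)[:2]))
for x in (186,178):
  e=ray(W,[(275,x),(370,x)],.043);print(e,yaw(e[1],e[0])-90)
# low panel
lp=ray(W,[(472,229),(515,222),(527,283),(478,283)],.05);print('low panel',lp)
# predicted pixel rows with hypothesis
o=np.array([.562,.259]);t=np.radians(21.5);ex=np.array([np.cos(t),np.sin(t)]);ey=np.array([-ex[1],ex[0]])
for x,y,z in((85,56,60),(85,-56,60),(-130,22,28),(-130,-22,28),(-95,43,40),(-95,-43,40)):print((x,y,z),proj(W,np.r_[o+(x*ex+y*ey)/1000,z/1000]))
```

```text
rear [[0.6178 0.3385 0.06  ]
 [0.6574 0.2387 0.06  ]] [0.6376 0.2886 0.06  ] 21.629597578469514 0.10740948962887076
panel [0.5631 0.2591 0.098 ] 21.65811172139052 21.630704391277135
pad front [0.4413 0.21   0.028 ] 21.63510616855224 0.04182489903195509
axis 21.832216259007932 0.21149055474724096
[[0.4565 0.2722 0.043 ]
 [0.4958 0.1732 0.043 ]] 21.634268060316373
[[0.4652 0.2752 0.043 ]
 [0.5042 0.1769 0.043 ]] 21.634027256704854
low panel [[ 0.4937  0.0458  0.05  ]
 [ 0.5193  0.0046  0.05  ]
 [ 0.4567 -0.0495  0.05  ]
 [ 0.435   0.0052  0.05  ]]
(85, 56, 60) [[260.141    3.2308]]
(85, -56, 60) [[381.5195   3.5391]]
(-130, 22, 28) [[301.9254 212.7272]]
(-130, -22, 28) [[338.753  212.8094]]
(-95, 43, 40) [[282.3914 186.8254]]
(-95, -43, 40) [[358.4096 186.998 ]]
```

```bash
python3 -c "
from h import *
print(rel((.453,.2155,.04),21.7))"
```

```text
(array([-39.7728,   0.1277, 210.3176]), array([-0.0044,  0.0361,  0.0985]))
```

```bash
python3 -m jog '[[[-40,0,40],[0,0,0],1],[[-40,0,75],[0,0,0],1],[[-40,0,110],[0,0,0],1],[[-40,0,150],[0,0,0],1],[[-40,0,180],[0,0,0],1],[[-40,0,200],[0,0,0],1],[[-40,0,210],[0,0,0],1],[[-40,0,210],[0,0,0],1],[[-40,0,218],[0,0,0],1],[[-40,0,224],[0,0,0],1],[[-40,0,228],[0,0,0],1],[[-40,0,230.5],[0,0,0],1]]'
python3 -m jog '[[[0,0,0.5],[0,0,0],1],[[0,0,0.5],[0,0,0],1],[[0,0,0.5],[0,0,0],1]]'
```

```text
time_s: 3.03
position: [0.4544, 0.216, 0.021]
tcp_rot: [[0.929, 0.37, 0.003], [0.37, -0.929, 0.001], [0.003, 0.001, -1.0]]
force: [0.2, 0.1, 6.6]
opening: 0.01
time_s: 3.28
position: [0.4544, 0.216, 0.0209]
tcp_rot: [[0.929, 0.37, 0.004], [0.37, -0.929, 0.001], [0.004, 0.001, -1.0]]
force: [0.1, -0.2, 5.8]
opening: 0.007
```

```bash
python3 -m jog '[[[0,0,2],[0,0,0],1],[[0,0,2.5],[0,0,0],1],[[0,0,2.5],[0,0,0],1],[[0,0,2.5],[0,0,0],1],[[0,0,2.5],[0,0,0],1]]'
python3 -m jog '[[[0,0,-20],[0,0,0],1],[[0,0,-60],[0,0,0],1],[[0,0,-100],[0,0,0],1],[[0,0,-140],[0,0,0],0],[[0,0,-140],[0,0,0],0],[[0,0,-140],[0,0,0],0]]'
python3 - <<'E'
from h import *
s=bot.read_state();im=vision.capture('wrist');cv2.imwrite('pics/w2.png',im[:,:,::-1])
W=cam('wrist',s)
# white arrow on the pack: bright, low saturation
m=cv2.inRange(im,(180,180,170),(255,255,255));n,l,st,c=cv2.connectedComponentsWithStats(m)
for i in range(1,n):
    if st[i,4]>25: print(st[i],c[i],ray(W,c[i],.098))
a=np.load('w1.npy');s1={'tcp_rot':a[:9].reshape(3,3),'position':a[9:]}
im=cv2.imread('pics/w1.png');m=cv2.inRange(im,(170,180,180),(255,255,255));n,l,st,c=cv2.connectedComponentsWithStats(m)
for i in range(1,n):
    if st[i,4]>25: print('before',st[i],c[i],ray(cam('wrist',s1),c[i],.098))
E
```

```text
time_s: 3.7
position: [0.4544, 0.216, 0.019]
tcp_rot: [[0.929, 0.37, 0.004], [0.37, -0.929, 0.001], [0.004, 0.001, -1.0]]
force: [0.0, 0.2, 10.4]
opening: 0.004
time_s: 4.2
position: [0.4549, 0.2162, 0.1601]
tcp_rot: [[0.929, 0.37, 0.007], [0.37, -0.929, 0.002], [0.008, 0.001, -1.0]]
force: [0.1, 0.0, -0.3]
opening: 0.154
[299  16  44  31 401] [320.3616  32.2668] [[0.5639 0.2597 0.098 ]]
[ 152   25   68  109 6682] [185.5629  78.6754] [[0.5083 0.3281 0.098 ]]
[544 248  29  20 177] [557.2994 256.3333] [[0.49   0.0456 0.098 ]]
before [306  74  30  20 184] [320.6467  84.3261] [[0.5739 0.2637 0.098 ]]
before [ 198   82   49   77 3496] [221.3095 119.7034] [[0.5128 0.3359 0.098 ]]
before [490 244  22  16 107] [499.5421 250.2243] [[0.4929 0.0371 0.098 ]]
```

```bash
python3 -c "
from h import *
print(rel((.5555,.2563,.0613),21.7))"
```

```text
(array([109.6717,   0.1433,  97.1589]), array([ 0.0245, -0.1521,  0.0213]))
```

```bash
python3 -m jog '[[[40,0,0],[0,0,0],0],[[80,0,0],[0,0,0],0],[[109.5,0,0],[0,0,0],0],[[109.5,0,0],[0,0,0],0],[[109.5,0,30],[0,0,0],0],[[109.5,0,60],[0,0,0],0],[[109.5,0,85],[0,0,0],0],[[109.5,0,97],[0,0,0],0],[[109.5,0,97],[0,0,0],0],[[109.5,0,97],[0,0,0],0]]'
python3 -m jog '[[[0,0,0],[0,0,0],1],[[0,0,0],[0,0,0],1],[[0,0,0],[0,0,0],1],[[0,0,0],[0,0,0],1],[[0,0,0],[0,0,0],1],[[0,0,0],[0,0,0],1],[[0,0,0],[0,0,0],1]]'
```

```text
time_s: 5.08
position: [0.5533, 0.2558, 0.0584]
tcp_rot: [[0.929, 0.37, -0.004], [0.37, -0.929, -0.001], [-0.004, -0.001, -1.0]]
force: [-0.0, -0.4, 0.9]
opening: 0.939
time_s: 5.67
position: [0.5551, 0.2563, 0.0607]
tcp_rot: [[0.929, 0.37, 0.001], [0.37, -0.929, 0.0], [0.001, 0.0, -1.0]]
force: [-0.5, -0.1, 4.1]
opening: 0.663
```

```bash
python3 -m jog '[[[-8,0,0],[0,0,0],1],[[-20,0,0],[0,0,0],1],[[-32,0,0],[0,0,0],1],[[-44,0,0],[0,0,0],1],[[-56,0,0],[0,0,0],1],[[-68,0,0],[0,0,0],1],[[-80,0,0],[0,0,0],1],[[-92,0,0],[0,0,0],1],[[-104,0,0],[0,0,0],1],[[-116,0,0],[0,0,0],1],[[-126,0,0],[0,0,0],1],[[-126,0,0],[0,0,0],1]]'
python3 - <<'E'
from h import *
s=bot.read_state();print(s['position'],s['force'],s['opening'])
im=vision.capture('wrist');cv2.imwrite('pics/w3.png',im[:,:,::-1])
E
```

```text
time_s: 6.67
position: [0.4352, 0.2088, 0.0603]
tcp_rot: [[0.929, 0.37, -0.003], [0.37, -0.929, -0.001], [-0.003, -0.0, -1.0]]
force: [-2.9, -2.0, 6.6]
opening: 0.66
[0.4352 0.2088 0.0603] [-2.8545 -2.0035  6.5552] 0.6598894085035042
```

View pics/w3.png

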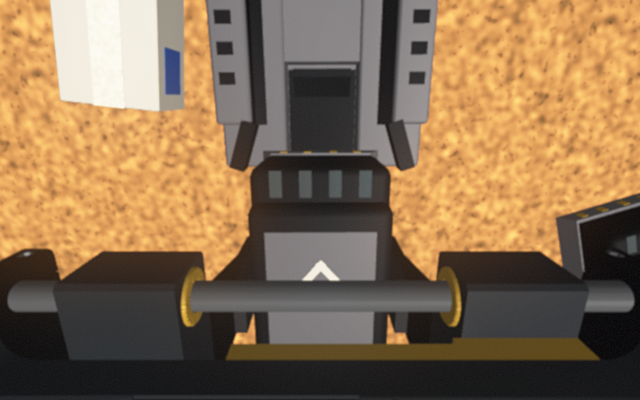

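The tall pack's nose (row 155) is out of the rails and between the guides, held squarely. I'll lift and carry it.

```bash
python3 -m jog '[[[0,0,-6],[0,0,0],1],[[0,0,-20],[0,0,0],1],[[0,0,-40],[0,0,0],1],[[0,0,-65],[0,0,0],1],[[0,0,-90],[0,0,0],1],[[0,0,-100],[0,0,0],1],[[0,0,-100],[0,0,0],1]]'
python3 -c "
from h import *
print(rel((.45,.0,.165),15),rel((.575,-.245,.165),11.3))"
```

```text
time_s: 7.3
position: [0.439, 0.21, 0.162]
tcp_rot: [[0.929, 0.37, 0.004], [0.37, -0.929, 0.001], [0.004, 0.001, -1.0]]
force: [0.3, -0.2, -4.9]
opening: 0.664
(array([-67.453 , 199.1618,  -3.1233]), array([ 0.0198, -0.2246,  6.7154])) (array([-41.9735, 473.0244,  -2.867 ]), array([ 0.0125, -0.2253, 10.4154]))
```

```bash
python3 -m jog '[[[-7,20,-3],[0,0,1],1],[[-15,45,-3],[0,0,2],1],[[-24,70,-3],[0,0,3],1],[[-33,98,-3],[0,0,4],1],[[-43,128,-3],[0,0,5],1],[[-53,158,-3],[0,0,6],1],[[-64,188,-3],[0,0,7],1],[[-66,220,-3],[0,0,7.5],1],[[-64,252,-3],[0,0,8],1],[[-61,284,-3],[0,0,8.5],1],[[-58,316,-3],[0,0,9],1],[[-55,346,-3],[0,0,9.5],1]]'
python3 -m jog '[[[2.5,28,0],[0,0,1],1],[[5,54,0],[0,0,1],1],[[8,79,0],[0,0,1],1],[[10,98,0],[0,0,1],1],[[13,112,0],[0,0,1],1],[[13,122,0],[0,0,1],1],[[13,126,0],[0,0,1],1],[[13,126,0],[0,0,1],1]]'
python3 - <<'E'
from h import *
s=bot.read_state();print(s['position'],s['force'],s['opening'],rel((.575,-.245,.165),11.3))
im=vision.capture('wrist');cv2.imwrite('pics/w4.png',im[:,:,::-1])
np.save('w4.npy',np.r_[np.ravel(s['tcp_rot']),s['position']])
E
```

```text
time_s: 8.3
position: [0.5139, -0.1335, 0.1612]
tcp_rot: [[0.978, 0.21, -0.004], [0.21, -0.978, 0.002], [-0.003, -0.003, -1.0]]
force: [0.8, -0.0, -5.0]
opening: 0.668
time_s: 8.97
position: [0.5531, -0.2527, 0.1616]
tcp_rot: [[0.981, 0.194, -0.002], [0.194, -0.981, 0.002], [-0.002, -0.002, -1.0]]
force: [-0.2, -0.4, -5.8]
opening: 0.664
[ 0.5531 -0.2527  0.1616] [-0.2157 -0.4476 -5.8494] 0.66380761350585 (array([22.9432, -3.3598, -3.4589]), array([-0.1197,  0.122 , -0.1386]))
```

View pics/w4.png

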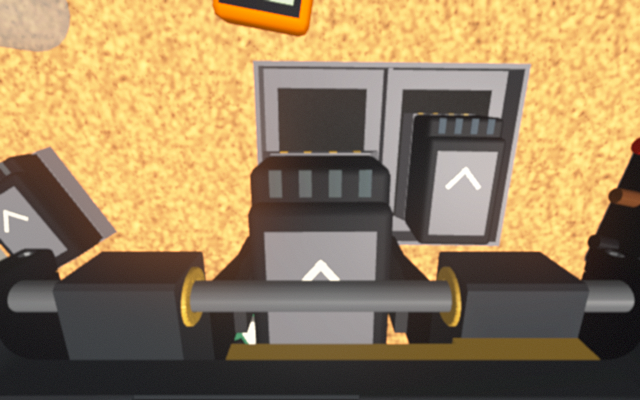

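The tray's rear rim runs from (256,63) to (528,66) with the divider at column ~387. The held pack sits above the empty bay, still too far in -x.

Run:
```python
from h import *
a=np.load('w4.npy');s={'tcp_rot':a[:9].reshape(3,3),'position':a[9:]}
W=cam('wrist',s)
p=ray(W,[(255,63),(387,67),(529,66)],.03);print(p,np.linalg.norm(p[0]-p[2]))
d=p[0]-p[2];y=np.degrees(np.arctan2(d[1],d[0]))-90;print(y)
t=np.radians(y);ex=np.array([np.cos(t),np.sin(t),0]);ey=np.array([-ex[1],ex[0],0])
bay=(p[0]+p[2])/2-.08*ex+.056*ey;print('bay',bay)
print(rel((bay[0],bay[1],.037+.03),y))
```

```text
[[ 0.6465 -0.1802  0.03  ]
 [ 0.6641 -0.2851  0.03  ]
 [ 0.6869 -0.3971  0.03  ]] 0.22067639419639934
10.546899082014065
bay [ 0.5778 -0.2482  0.03  ]
(array([25.2847,  1.6854, 94.7776]), array([-0.1586,  0.1251,  0.6429]))
```

```bash
python3 -m jog '[[[10,1.5,5],[0,0,0],1],[[20,1.5,15],[0,0,0.6],1],[[25,1.5,35],[0,0,0.6],1],[[25,1.5,55],[0,0,0.6],1],[[25,1.5,75],[0,0,0.6],1],[[25,1.5,90],[0,0,0.6],1],[[25,1.5,102],[0,0,0.6],1],[[25,1.5,110],[0,0,0.6],1],[[25,1.5,116],[0,0,0.6],1],[[25,1.5,120],[0,0,0.6],1],[[25,1.5,120],[0,0,0.6],1],[[25,1.5,120],[0,0,0.6],1]]'
```

```text
time_s: 10.02
position: [0.5793, -0.2495, 0.0435]
tcp_rot: [[0.983, 0.184, 0.001], [0.184, -0.983, -0.001], [0.001, 0.001, -1.0]]
force: [0.8, -0.1, -5.2]
opening: 0.668
```

```bash
python3 -m jog '[[[0,0,2],[0,0,0],1],[[0,0,4],[0,0,0],1],[[0,0,5],[0,0,0],1],[[0,0,6],[0,0,0],1],[[0,0,6],[0,0,0],1]]'
```

```text
time_s: 10.43
position: [0.5787, -0.2492, 0.037]
tcp_rot: [[0.983, 0.184, -0.0], [0.184, -0.983, 0.0], [-0.0, -0.0, -1.0]]
force: [-0.2, 0.0, -4.7]
opening: 0.66
```

```bash
python3 -m jog '[[[0,0,0.5],[0,0,0],1],[[0,0,1],[0,0,0],1],[[0,0,1.5],[0,0,0],1],[[0,0,1.5],[0,0,0],1]]'
```

```text
time_s: 10.77
position: [0.5788, -0.2493, 0.0364]
tcp_rot: [[0.983, 0.184, 0.0], [0.184, -0.983, -0.0], [0.0, 0.0, -1.0]]
force: [-3.0, 0.3, 1.0]
opening: 0.666
```

```bash
python3 -m jog '[[[0,0,0],[0,0,0],0.15],[[0,0,0],[0,0,0],0.1],[[0,0,0],[0,0,0],0.1],[[0,0,0],[0,0,0],0.1],[[0,0,-10],[0,0,0],0.1],[[0,0,-40],[0,0,0],0],[[0,0,-75],[0,0,0],0],[[0,0,-110],[0,0,0],0],[[0,0,-140],[0,0,0],0],[[0,0,-160],[0,0,0],0],[[0,0,-160],[0,0,0],0]]'
python3 - <<'E'
from h import *
im=vision.capture('top');cv2.imwrite('pics/t2.png',im[:,:,::-1])
print(rel((.425,.0,.20),40))
E
```

```text
time_s: 11.68
position: [0.5819, -0.2511, 0.2021]
tcp_rot: [[0.983, 0.184, 0.01], [0.184, -0.983, -0.007], [0.009, 0.008, -1.0]]
force: [0.1, -0.1, -0.2]
opening: 1.001
(array([-106.7653, -274.5921,   -2.7133]), array([  0.3701,  -0.2289, -29.3839]))
```

```bash
python3 -m jog '[[[-15,-20,0],[0,0,-4],0],[[-35,-50,0],[0,0,-9],0],[[-55,-85,0],[0,0,-14],0],[[-75,-120,0],[0,0,-20],0],[[-95,-155,0],[0,0,-25],0],[[-115,-185,0],[0,0,-29],0],[[-125,-215,0],[0,0,-29],0],[[-125,-222,0],[0,0,-29],0],[[-125,-222,0],[0,0,-29],0],[[-125,-222,0],[0,0,-29],0]]'
python3 - <<'E'
from h import *
s=bot.read_state();print(s['position'])
im=vision.capture('wrist');cv2.imwrite('pics/w5.png',im[:,:,::-1])
np.save('w5.npy',np.r_[np.ravel(s['tcp_rot']),s['position']])
E
```

```text
time_s: 12.57
position: [0.4156, -0.0542, 0.1953]
tcp_rot: [[0.77, 0.638, 0.0], [0.638, -0.77, -0.001], [0.0, 0.001, -1.0]]
force: [0.3, -0.6, 1.0]
opening: 1.002
[ 0.4156 -0.0542  0.1953]
```

View pics/w5.png

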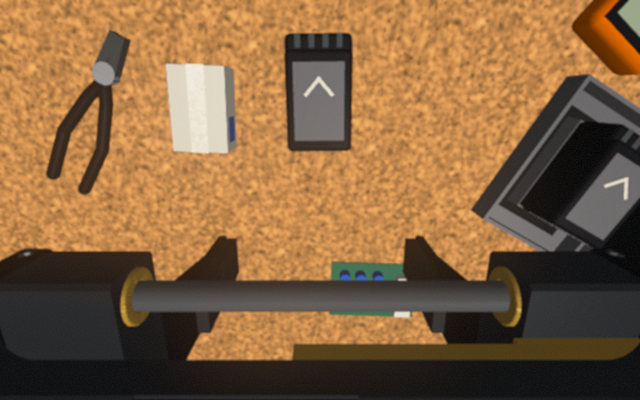

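The low pack is clearly seen. Its rear top edge is at row 150, columns 289–351, the nose edge is at row ~36, and the carton to its left (165–235) is clear by about 50 px.

Run:
```python
from h import *
a=np.load('w5.npy');s={'tcp_rot':a[:9].reshape(3,3),'position':a[9:]}
W=cam('wrist',s)
r=ray(W,[(288.5,150.5),(351,150.5)],.05);n=ray(W,[(285,35),(352,34.5)],.042)
pn=ray(W,[(292,60),(345,60),(346,143),(291,143)],.05)
print(r,n,np.linalg.norm((r-n).mean(0)[:2]),np.linalg.norm(r[0]-r[1]),np.linalg.norm(n[0]-n[1]))
f=lambda a,b:np.degrees(np.arctan2(*(b-a)[[1,0]]))
y=f(r.mean(0),n.mean(0));print('yaw',y,f(pn[2:].mean(0),pn[:2].mean(0)),f(r[1],r[0])-90)
c=(r.mean(0)+n.mean(0))/2;print('c',c)
print(rel((c[0],c[1],.0193+.002),y))
```

```text
[[ 0.4229 -0.0105  0.05  ]
 [ 0.459  -0.0541  0.05  ]] [[0.4966 0.0519 0.042 ]
 [0.5331 0.0085 0.042 ]] 0.09679523626111246 0.05656717353518551 0.05668706409018134
yaw 40.250864748285615 39.55561775402816 39.64343035630617
c [ 0.4779 -0.001   0.046 ]
(array([ 81.7358,  -2.4037, 174.137 ]), array([ 0.0743, -0.0188, -0.6389]))
```

```bash
python3 -m jog '[[[35,-2,20],[0,0,0],0],[[65,-2,50],[0,0,-0.3],0],[[82,-2,85],[0,0,-0.3],0],[[82,-2,115],[0,0,-0.3],0],[[82,-2,140],[0,0,-0.3],0],[[82,-2,160],[0,0,-0.3],0],[[82,-2,170],[0,0,-0.3],0],[[82,-2,174],[0,0,-0.3],0],[[82,-2,174],[0,0,-0.3],0],[[82,-2,174],[0,0,-0.3],0]]'
python3 -m jog '[[[0,0,0],[0,0,0],1],[[0,0,0],[0,0,0],1],[[0,0,0],[0,0,0],1],[[0,0,0],[0,0,0],1],[[0,0,0],[0,0,0],1],[[0,0,0],[0,0,0],1],[[0,0,0],[0,0,0],1]]'
python3 -m jog '[[[0,0,-10],[0,0,0],1],[[0,0,-30],[0,0,0],1],[[0,0,-55],[0,0,0],1],[[0,0,-75],[0,0,0],1],[[0,0,-80],[0,0,0],1],[[0,0,-80],[0,0,0],1]]'
python3 - <<'E'
from h import *
ex=np.array([.929,.3697]);o=np.array([.561,.2585])
p=o-.135*ex;print(rel((p[0],p[1],.10),21.7))
p=o-.160*ex;print(rel((p[0],p[1],.10),21.7))
E
```

```text
time_s: 13.45
position: [0.4779, -0.0009, 0.022]
tcp_rot: [[0.768, 0.641, 0.001], [0.641, -0.768, -0.0], [0.001, 0.001, -1.0]]
force: [-0.1, -0.2, 0.1]
opening: 1.002
time_s: 14.03
position: [0.4773, -0.0003, 0.022]
tcp_rot: [[0.767, 0.642, 0.001], [0.642, -0.767, -0.0], [0.001, 0.001, -1.0]]
force: [-0.8, 0.2, 5.2]
opening: 0.666
time_s: 14.53
position: [0.4777, -0.0003, 0.1029]
tcp_rot: [[0.767, 0.642, 0.003], [0.642, -0.767, -0.001], [0.002, 0.002, -1.0]]
force: [0.0, 0.1, -2.5]
opening: 0.662
(array([ 101.7511, -187.2279,    2.6072]), array([ 0.1229, -0.1298, 18.2143]))
(array([  78.0071, -195.0409,    2.5431]), array([ 0.1229, -0.1298, 18.2143]))
```

```bash
python3 -m jog '[[[8,-20,0],[0,0,2],1],[[20,-45,0],[0,0,5],1],[[35,-70,0],[0,0,8],1],[[50,-95,0],[0,0,11],1],[[65,-120,0],[0,0,14],1],[[80,-145,0],[0,0,17],1],[[92,-168,0],[0,0,18.2],1],[[98,-182,1],[0,0,18.2],1],[[101.5,-187,2.5],[0,0,18.2],1],[[101.5,-187,2.5],[0,0,18.2],1],[[101.5,-187,2.5],[0,0,18.2],1]]'
python3 - <<'E'
from h import *
s=bot.read_state();print(s['position'],s['tcp_rot'],s['force'])
im=vision.capture('wrist');cv2.imwrite('pics/w6.png',im[:,:,::-1])
np.save('w6.npy',np.r_[np.ravel(s['tcp_rot']),s['position']])
E
```

```text
time_s: 15.45
position: [0.4344, 0.2079, 0.0981]
tcp_rot: [[0.929, 0.371, -0.002], [0.371, -0.929, -0.001], [-0.002, 0.0, -1.0]]
force: [-0.0, -0.3, -3.0]
opening: 0.663
[0.4344 0.2079 0.0981] [[ 0.9288  0.3705 -0.0018]
 [ 0.3705 -0.9288 -0.0008]
 [-0.002   0.0001 -1.    ]] [-0.0326 -0.2744 -3.0334]
```

View pics/w6.png

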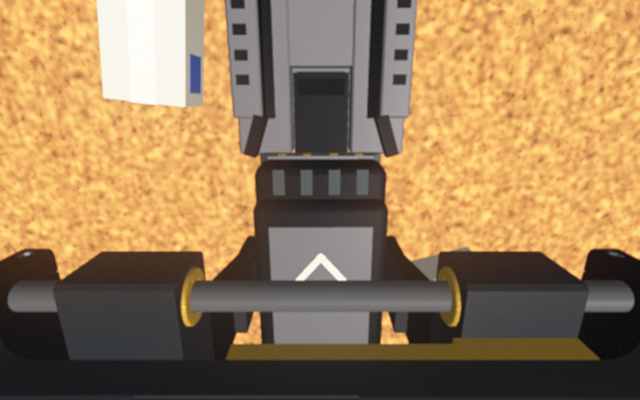

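The held pack (columns 256–385) is centred on the slot (293–349, centre 321), and the nose at row ~157 sits just over the guides. I'll lower it.

```bash
python3 -m jog '[[[3,0,10],[0,0,0],1],[[6,0,22],[0,0,0],1],[[6,0,32],[0,0,0],1],[[6,0,39],[0,0,0],1],[[6,0,43],[0,0,0],1],[[6,0,45.5],[0,0,0],1],[[6,0,45.5],[0,0,0],1],[[6,0,45.5],[0,0,0],1]]'
```

```text
time_s: 16.17
position: [0.4405, 0.2105, 0.0536]
tcp_rot: [[0.929, 0.37, 0.0], [0.37, -0.929, -0.0], [0.0, 0.0, -1.0]]
force: [-0.7, 0.5, -2.4]
opening: 0.662
```

```bash
python3 -m jog '[[[0,0,1.5],[0,0,0],1],[[0,0,2.5],[0,0,0],1],[[0,0,2.5],[0,0,0],1],[[0,0,2.5],[0,0,0],1]]'; python3 -m jog '[[[4,0,0],[0,0,0],1],[[10,0,0],[0,0,0],1],[[16,0,0],[0,0,0],1],[[22,0,0],[0,0,0],1],[[28,0,0],[0,0,0],1],[[34,0,0],[0,0,0],1],[[34,0,0],[0,0,0],1]]'
```

```text
time_s: 16.5
position: [0.4405, 0.2106, 0.0513]
tcp_rot: [[0.929, 0.37, 0.0], [0.37, -0.929, 0.0], [0.0, 0.0, -1.0]]
force: [0.1, -0.1, -3.2]
opening: 0.668
time_s: 17.08
position: [0.4717, 0.2232, 0.0511]
tcp_rot: [[0.929, 0.37, -0.002], [0.37, -0.929, -0.001], [-0.002, -0.0, -1.0]]
force: [-3.8, -1.9, 1.6]
opening: 0.665
```

```bash
python3 -m jog '[[[7,0,0],[0,0,0],1],[[14,0,0],[0,0,0],1],[[21,0,0],[0,0,0],1],[[28,0,0],[0,0,0],1],[[35,0,0],[0,0,0],1],[[42,0,0],[0,0,0],1],[[49,0,0],[0,0,0],1],[[56,0,0],[0,0,0],1],[[63,0,0],[0,0,0],1],[[70,0,0],[0,0,0],1],[[77,0,0],[0,0,0],1],[[77,0,0],[0,0,0],1]]'
python3 - <<'E'
from h import *
s=bot.read_state();print(s['position'],s['force'],rel((.561+.008*.929,.2585+.008*.3697,s['position'][2])))
E
```

```text
time_s: 18.08
position: [0.546, 0.2524, 0.0513]
tcp_rot: [[0.929, 0.37, 0.003], [0.37, -0.929, 0.001], [0.004, 0.0, -1.0]]
force: [1.9, 0.8, 1.9]
opening: 0.662
[0.546  0.2524 0.0513] [1.9089 0.7868 1.9261] [24.1884 -0.1702  0.0879]
```

```bash
python3 -m jog '[[[6,0,0],[0,0,0],1],[[12,0,0],[0,0,0],1],[[17,0,0],[0,0,0],1],[[21,0,0],[0,0,0],1],[[24,0,0],[0,0,0],1],[[25,0,0],[0,0,0],1],[[25,0,0],[0,0,0],1]]';python3 -m jog '[[[1,0,0],[0,0,0],1],[[2,0,0],[0,0,0],1],[[2,0,0],[0,0,0],1],[[2,0,0],[0,0,0],1]]'
```

```text
time_s: 18.67
position: [0.5637, 0.2599, 0.0507]
tcp_rot: [[0.929, 0.37, -0.007], [0.37, -0.929, -0.003], [-0.008, -0.0, -1.0]]
force: [-6.6, -2.3, 5.7]
opening: 0.665
time_s: 19.0
position: [0.5651, 0.2604, 0.0507]
tcp_rot: [[0.929, 0.37, -0.008], [0.37, -0.929, -0.003], [-0.009, -0.0, -1.0]]
force: [-5.5, -3.8, 6.4]
opening: 0.661
```

```bash
python3 -m jog '[[[1.5,0,0],[0,0,0],1],[[3,0,0],[0,0,0],1],[[4.5,0,0],[0,0,0],1],[[4.5,0,0],[0,0,0],1],[[4.5,0,0],[0,0,0],1]]';python3 -m jog '[[[1,0,0],[0,0,0],1],[[2,0,0],[0,0,0],1],[[2.5,0,0],[0,0,0],1],[[2.5,0,0],[0,0,0],1]]'
```

```text
time_s: 19.42
position: [0.5691, 0.262, 0.0503]
tcp_rot: [[0.929, 0.37, -0.008], [0.37, -0.929, -0.003], [-0.009, -0.0, -1.0]]
force: [-6.1, -4.1, 5.8]
opening: 0.667
time_s: 19.75
position: [0.571, 0.2628, 0.0503]
tcp_rot: [[0.929, 0.37, -0.009], [0.37, -0.929, -0.003], [-0.01, -0.0, -1.0]]
force: [-8.3, -4.3, 6.0]
opening: 0.663
```

```bash
python3 -m jog '[[[1,0,0],[0,0,0],1],[[2,0,0],[0,0,0],1],[[2.5,0,0],[0,0,0],1],[[2.5,0,0],[0,0,0],1],[[2.5,0,0],[0,0,0],1]]'
```

```text
time_s: 20.17
position: [0.5716, 0.2631, 0.0504]
tcp_rot: [[0.929, 0.37, -0.013], [0.37, -0.929, -0.005], [-0.014, -0.0, -1.0]]
force: [-9.9, -5.3, 8.2]
opening: 0.661
```

```bash
python3 -m jog '[[[1,0,0],[0,0,0],1],[[2,0,0],[0,0,0],1],[[3,0,0],[0,0,0],1],[[3,0,0],[0,0,0],1],[[3,0,0],[0,0,0],1]]'
```

```text
time_s: 20.58
position: [0.5717, 0.2632, 0.0501]
tcp_rot: [[0.928, 0.371, -0.019], [0.371, -0.929, -0.007], [-0.02, -0.001, -1.0]]
force: [-13.9, -7.2, 10.3]
opening: 0.668
```

```bash
python3 -m jog '[[[-4,0,0],[0,0,0],1],[[-8,0,0],[0,0,0],1],[[-10,0,0],[0,0,0],1],[[-10,0,0],[0,0,0],1],[[-10,0,0],[0,0,0],1]]'; python3 -m jog '[[[-2,0,0],[0,0,0],1],[[-3,0,0],[0,0,0],1],[[-3,0,0],[0,0,0],1],[[-3,0,0],[0,0,0],1]]'
```

```text
time_s: 21.0
position: [0.5681, 0.2618, 0.05]
tcp_rot: [[0.929, 0.37, -0.007], [0.37, -0.929, -0.002], [-0.007, -0.001, -1.0]]
force: [-5.8, -1.9, 1.1]
opening: 0.664
time_s: 21.33
position: [0.5679, 0.2616, 0.0504]
tcp_rot: [[0.929, 0.37, -0.001], [0.37, -0.929, 0.0], [-0.001, -0.0, -1.0]]
force: [-3.7, -0.1, -4.9]
opening: 0.663
```

It went to the end stop, sprang back 4 mm, and the catch is holding it. Time to release and check.

```bash
python3 -m jog '[[[0,0,0],[0,0,0],0],[[0,0,0],[0,0,0],0],[[0,0,0],[0,0,0],0],[[0,0,0],[0,0,0],0],[[0,0,-10],[0,0,0],0],[[0,0,-40],[0,0,0],0],[[0,0,-80],[0,0,0],0],[[-40,0,-120],[0,0,0],0],[[-80,0,-150],[0,0,0],0],[[-90,0,-160],[0,0,0],0],[[-90,0,-160],[0,0,0],0],[[-90,0,-160],[0,0,0],0]]'
python3 - <<'E'
from h import *
s=bot.read_state();w=vision.capture('wrist')[:,:,::-1];t=vision.capture('top')[:,:,::-1]
W=cam('wrist',s)
o=np.array([.561,.2585]);ex=np.array([.929,.3697])
print('seat-home nose step',proj(W,np.r_[o+.058*ex,.070]),'rear top',proj(W,np.r_[o-.042*ex,.078]))
a=cv2.resize(t[130:290,165:495],(800,388),interpolation=cv2.INTER_CUBIC)
cv2.imwrite('pics/fin.png',np.vstack([a,cv2.resize(w[0:230,170:474],(278,210))[:, :].repeat(1,0) if 0 else cv2.copyMakeBorder(w[0:210,120:520],0,0,0,400,cv2.BORDER_CONSTANT)]))
E
```

```text
time_s: 22.33
position: [0.4849, 0.2282, 0.2139]
tcp_rot: [[0.929, 0.37, 0.006], [0.37, -0.929, 0.001], [0.006, 0.001, -1.0]]
force: [0.7, 0.9, -0.3]
opening: 1.001
seat-home nose step [[320.4921  20.9274]] rear top [[320.5223 145.5267]]
```

View pics/fin.png

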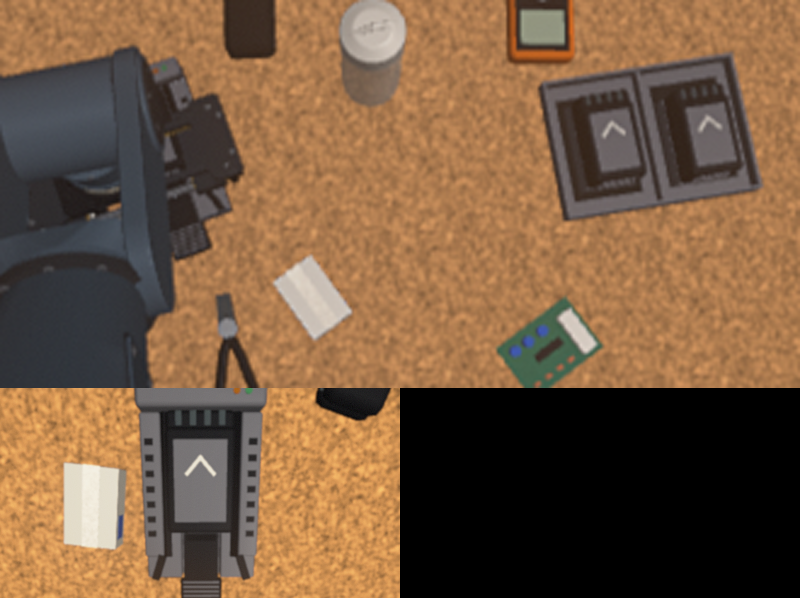

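The low pack's rear edge is at row 145 (145.5 predicted when home) and its nose at row ~22 (21 predicted). The tall pack stands upright in the left bay, and the bystanders are in place. Handing in.

```bash
python3 -c "
from rig import bot
print(bot.hand_in())"
```

```text
the job is handed in; nothing more can be done
None
```

The job is done and handed in at about 22.4 s of the 72 s allowed; `hand_in()` gave no verdict.

- **Tall pack:** I pressed the release tab and slid the ejected pack out of the charger. I carried it past the bottle and lowered it gently into the empty tray bay, where the last top view shows it standing upright.
- **Low pack:** I gripped it 41 mm above its underside and slid it in nose first. It stalled on the end stop at about 16 N, sprang back about 4 mm and held there when I backed the gripper off. With the gripper away, its nose and rear edges were within about 1 pixel of the predicted home position.
- **Bystanders:** the ones visible in the last pictures had not moved noticeably.

**Checks that disagreed or are indirect:**
- After the tab press, the pack's pop-out measured about 11 mm in the images against the nominal 14 mm. It slid out normally.
- The first tab press stopped at about 7 mm (5.8 N), so I pressed on to about 9 mm.
- I did not measure the catch height. That it is up is inferred from the spring-back and from the pack staying put after release.

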